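# Size an unmarked locating pin in the hole gauge

### The arm

A 7-joint arm with a two-finger parallel gripper is mounted at the origin on a cart in front of the work surface, level with it; the furniture and walls round the work are solid. World frame = base frame: x ahead of the robot, y to its left, z up, the work surface at z = 0. Lengths are in m, angles in rad, forces in N, time in s.
With the tool pointing down it reaches from about 0.4 to 0.85 m from the base axis. Payload 6.9 kg.
Tool frame: the origin (TCP) lies between the finger pads; the fingertips stand 19 mm ahead of it and the grasp point (between the pads) is the TCP (env.tips_ahead is the distance from the TCP to the fingertips, in m); z points along the fingers, y is the line along which they close (so a half turn about z gives the same grasp; the last joint's range is limited). The gripper opens to 85 mm and grips with 20 to 120 N. Pads are 22 mm wide; open, the fingers measure 114 mm over their backs; the gripper's body (76 mm by 85 mm) begins 54 mm behind the grasp point. The pads swing forward as they close: fully open they stand 13 mm farther back than shut.
Start: joints at [1.238, 0.507, -0.238, 1.5, 0.126, 1.149, -0.155], TCP at [0.265, -0.566, 0.25] pointing down, gripper open.
Joint ranges: [-3.08, 3.08], [-0.24, 2.05], [-1.43, 1.35], [0, 2.5], [-1.52, 4.66], [0.17, 1.96], [-2.89, 2.89]. Speed limits (rad/s): [2.39, 2.39, 3.14, 3.14, 3.14, 3.14, 3.14].

### API

Orientations are given as a 3x3 rotation matrix whose columns are the frame's x, y, z axes.
In Python, from station import env, snapshot, models gives the robot as it stands. The module is installed in compiled form; this text tells all that it offers.
- The arm moves only by the shell command python3 -m jog 'ROWS' [FORCE]. ROWS is a JSON object of lists of equal length, an entry for each row: "claw": the finger opening in mm, from 0 to 85.4; "travel": the shift along the tool's x, y, z in mm, a list of three; "delta_rot": the turn, a rotation vector about the tool's x, y, z in rad, a list of three. In form: {"claw": [claw, ...], "travel": [[dx, dy, dz], ...], "delta_rot": [[rx, ry, rz], ...]}. A call has 1 to 10 rows; each row is the pose to reach, as a shift and turn from the pose commanded when the call began, along the tool's axes at that moment; what a row does not reach only later rows make up. A row lasts 1/10 s, in which the tool goes at most 50 mm and 8.59 degrees, less where a joint would pass 70% of its speed; a pose out of reach is approached as far as the arm can. A call with a gripper value outside its range is refused whole. The fingers move at their own pace and stop on an object; FORCE is the grip in N (left out, the last holds). Time passes only in rows, so rows that repeat a pose let the fingers close. It gives the time, the measured TCP pose, the force, the opening and the grip force at its end, in the units of the state.
- env.get_state(): the state, without advancing time (a new reading comes with each control period).
- snapshot(name): name is "side" or "top"; returns a dict with "color" (420x560x3 uint8, blue, green, red), "fx", "fy", "cx", "cy" (pixels), "k1" (the pictures are not rectified: a ray, as slopes to the right and down, at radius r is drawn at 1 + k1 r^2 times it, then the intrinsics apply), "R" (3x3) and "t" (3): a world point X has camera coordinates R X + t. Camera axes: x right, y down, z forward; pixel columns grow to the right and rows downward; lengths in m; the calibration is good to about 2 mm. A picture is of the moment at which its call begins. There is no depth.
- env.close_job(): hands the job in; it is judged then, once.
Trained networks look in a picture, given as the dict that the camera call returned (one of the last four; its "shot" number tells which), for a name from the list of things; names that differ only in an ending like _2 or _b are one class to them, and where a whole thing is asked for, a point or a joint stands for the part that bears it (a point fixed in the world has none). Each returns a list of dicts, best first, with "conf" (0 to 1); they miss things now and then, are a little off and sometimes report something else, mostly with a low value. They report only what shows in the picture. A call takes as long as a camera call. They do not tell look-alikes from the thing itself.
- models.boxes_of(picture, target): "bbox" ([centre column, centre row, width, height] in pixels, round what is visible of it).
- models.outline_of(picture, target): "mask" (420x560 bool, what is visible of it) and "bbox" ([centre column, centre row, width, height] in pixels, round what is visible of it).
The state is a dict: "time_s": time; "q": joint angles; "joint_velocities": joint speeds; "joint_torque": joint torques, N m; "eef_pos": TCP position; "tool_rot": TCP orientation; "contact_force": force on the tool from outside, world axes, zero at the start; "ft_torque": the same for the moment, N m; "width": finger opening in m; "gripper_force": force on a finger pad.
Only numpy, scipy, OpenCV 4.12 (cv2) and the standard library are available. Lean on these libraries where they do the work, as an engineer would, in place of code of your own. Each camera call takes 0.05 s, during which the arm holds its last target. There are 200 camera calls.

### The job

Find the size of the unmarked pin in the red stand: feel it gently into the holes of the sprung gauge plate, never forcing it; press it squarely on a hole that proves too small for it, then leave it in the smallest hole that takes it, upright, the shank right through and its brass step resting on the plate, and let go. Do not disturb the other two pins, the wooden block or the offcut.

Things in the scene. Friction and masses are not known exactly. Their poses are not given: they have to be found in the camera images.
- pin_a: pin, 97 mm tall, 0.14 kg. From the foot up: steel shank (0-34 mm, 1 mm chamfer), brass step 4.2 mm wider than the shank (34-42), dark flange 40 mm across (42-47), pale wooden grip 22 x 22 mm square (47-97). Origin at the foot, z up, x and y normal to the grip's flats. Shank 14.2, 19.2 or 24.2 mm; all differ, unmarked, any may be in the red stand. Hangs by its flange, foot 8 mm up.
- pin_b: pin, 97 mm tall, 0.14 kg. From the foot up: steel shank (0-34 mm, 1 mm chamfer), brass step 4.2 mm wider than the shank (34-42), dark flange 40 mm across (42-47), pale wooden grip 22 x 22 mm square (47-97). Origin at the foot, z up, x and y normal to the grip's flats. Shank 14.2, 19.2 or 24.2 mm; all differ, unmarked, any may be in the red stand. Hangs by its flange, foot 8 mm up.
- pin_c: pin, 97 mm tall, 0.14 kg. From the foot up: steel shank (0-34 mm, 1 mm chamfer), brass step 4.2 mm wider than the shank (34-42), dark flange 40 mm across (42-47), pale wooden grip 22 x 22 mm square (47-97). Origin at the foot, z up, x and y normal to the grip's flats. Shank 14.2, 19.2 or 24.2 mm; all differ, unmarked, any may be in the red stand. Hangs by its flange, foot 8 mm up.
- pin_a_step (a point): point on the axis of pin_a at the underside of its brass step, 34 mm above its foot
- pin_b_step (a point): point on the axis of pin_b at the underside of its brass step, 34 mm above its foot
- pin_c_step (a point): point on the axis of pin_c at the underside of its brass step, 34 mm above its foot
- red_stand: fixed red block 60 x 60 x 50 mm with one 31 mm hole down through it, in which the pin to be gauged hangs by its flange. Origin at the centre of its underside, on the hole's axis.
- rack: fixed dark wooden block 60 x 150 x 50 mm, long along its y, with two 31 mm holes at y = -40 and +40 mm that hold the two other pins by their flanges. Origin at the centre of its underside.
- gauge: fixed gauge: wooden foot 84 x 226 x 12 mm, long along y; on sprung posts a steel plate 64 x 200 x 10 mm, top 65 mm above the bench (post nuts 6 mm higher, near its ends), with 4 through holes along y, 44 mm apart, smallest at +y. Origin under the foot's centre, z up. Pressed, the plate starts to sink at 3.6 N, then 1.5 N per mm, hard stop at 8 mm; it cannot move sideways.
- hole_1 (a point): centre of the mouth of the gauge's 11 mm hole (1 red dot), at the plate's top face, z up; 0.6 mm chamfer. A shank that fits has 1.8 mm of play and its step stops on the rim; a smaller pin sinks in past its step, a larger one is stopped at the mouth. It moves down with the plate.
- hole_2 (a point): centre of the mouth of the gauge's 16 mm hole (2 red dots), at the plate's top face, z up; 0.6 mm chamfer. A shank that fits has 1.8 mm of play and its step stops on the rim; a smaller pin sinks in past its step, a larger one is stopped at the mouth. It moves down with the plate.
- hole_3 (a point): centre of the mouth of the gauge's 21 mm hole (3 red dots), at the plate's top face, z up; 0.6 mm chamfer. A shank that fits has 1.8 mm of play and its step stops on the rim; a smaller pin sinks in past its step, a larger one is stopped at the mouth. It moves down with the plate.
- hole_4 (a point): centre of the mouth of the gauge's 26 mm hole (4 red dots), at the plate's top face, z up; 0.6 mm chamfer. A shank that fits has 1.8 mm of play and its step stops on the rim; a smaller pin sinks in past its step, a larger one is stopped at the mouth. It moves down with the plate.
- burl_block: loose wooden block 66 x 98 x 40 mm, a bystander. Origin at the centre of its underside.
- offcut: loose wooden offcut 34 x 75 x 34 mm, a bystander. Origin at the centre of its underside.
Things that resemble listed ones, but are neither listed nor needed, are in the scene too. Leave any purple look-alike of the pin_c alone.

How it is judged:
On the way, in this order (a step that is already met when the one before it is completed fails the run):
1. a pin has been pressed on the mouth of a hole within 3 mm of its centre and has not gone in (contact with the gauge above 1.5 N for 0.1 s) (((horizontal distance between pin_a and hole_1 below 0.003 m and z of pin_a in the frame of hole_1 between -0.003 and 0.003 m and contact force between pin_a and gauge above 1.5 N) or (horizontal distance between pin_a and hole_2 below 0.003 m and z of pin_a in the frame of hole_2 between -0.003 and 0.003 m and contact force between pin_a and gauge above 1.5 N) or (horizontal distance between pin_a and hole_3 below 0.003 m and z of pin_a in the frame of hole_3 between -0.003 and 0.003 m and contact force between pin_a and gauge above 1.5 N) or (horizontal distance between pin_b and hole_1 below 0.003 m and z of pin_b in the frame of hole_1 between -0.003 and 0.003 m and contact force between pin_b and gauge above 1.5 N) or (horizontal distance between pin_b and hole_2 below 0.003 m and z of pin_b in the frame of hole_2 between -0.003 and 0.003 m and contact force between pin_b and gauge above 1.5 N) or (horizontal distance between pin_b and hole_3 below 0.003 m and z of pin_b in the frame of hole_3 between -0.003 and 0.003 m and contact force between pin_b and gauge above 1.5 N) or (horizontal distance between pin_c and hole_1 below 0.003 m and z of pin_c in the frame of hole_1 between -0.003 and 0.003 m and contact force between pin_c and gauge above 1.5 N) or (horizontal distance between pin_c and hole_2 below 0.003 m and z of pin_c in the frame of hole_2 between -0.003 and 0.003 m and contact force between pin_c and gauge above 1.5 N) or (horizontal distance between pin_c and hole_3 below 0.003 m and z of pin_c in the frame of hole_3 between -0.003 and 0.003 m and contact force between pin_c and gauge above 1.5 N))), for 0.1 s.
2. the pin is then home in a hole, its step on the rim (only the smallest hole that takes it allows this) (((angle between pin_a's own z axis and vertical below 0.06 rad and horizontal distance between pin_a_step and hole_2 below 0.0017 m and z of pin_a_step in the frame of hole_2 between -0.003 and 0.0025 m) or (angle between pin_a's own z axis and vertical below 0.06 rad and horizontal distance between pin_a_step and hole_3 below 0.0017 m and z of pin_a_step in the frame of hole_3 between -0.003 and 0.0025 m) or (angle between pin_a's own z axis and vertical below 0.06 rad and horizontal distance between pin_a_step and hole_4 below 0.0017 m and z of pin_a_step in the frame of hole_4 between -0.003 and 0.0025 m) or (angle between pin_b's own z axis and vertical below 0.06 rad and horizontal distance between pin_b_step and hole_2 below 0.0017 m and z of pin_b_step in the frame of hole_2 between -0.003 and 0.0025 m) or (angle between pin_b's own z axis and vertical below 0.06 rad and horizontal distance between pin_b_step and hole_3 below 0.0017 m and z of pin_b_step in the frame of hole_3 between -0.003 and 0.0025 m) or (angle between pin_b's own z axis and vertical below 0.06 rad and horizontal distance between pin_b_step and hole_4 below 0.0017 m and z of pin_b_step in the frame of hole_4 between -0.003 and 0.0025 m) or (angle between pin_c's own z axis and vertical below 0.06 rad and horizontal distance between pin_c_step and hole_2 below 0.0017 m and z of pin_c_step in the frame of hole_2 between -0.003 and 0.0025 m) or (angle between pin_c's own z axis and vertical below 0.06 rad and horizontal distance between pin_c_step and hole_3 below 0.0017 m and z of pin_c_step in the frame of hole_3 between -0.003 and 0.0025 m) or (angle between pin_c's own z axis and vertical below 0.06 rad and horizontal distance between pin_c_step and hole_4 below 0.0017 m and z of pin_c_step in the frame of hole_4 between -0.003 and 0.0025 m))), for 0.2 s.
At the end, for the whole second after the job is handed in: The pin from the red stand is released, at rest and upright (0.06 rad) with its shank through a gauge hole and its brass step resting on the rim (within 3 mm in height, 1.7 mm of the hole's axis); other pins within 12 mm, block and offcut within 30 mm of their starts (((angle between pin_a's own z axis and vertical below 0.06 rad and horizontal distance between pin_a_step and hole_2 below 0.0017 m and z of pin_a_step in the frame of hole_2 between -0.003 and 0.0025 m and linear speed of pin_a below 0.02 m/s and contact force between pin_a and the fingers below 0.1 N and distance of each of pin_b, pin_c from where it was at the start of the episode below 0.012 m) or (angle between pin_a's own z axis and vertical below 0.06 rad and horizontal distance between pin_a_step and hole_3 below 0.0017 m and z of pin_a_step in the frame of hole_3 between -0.003 and 0.0025 m and linear speed of pin_a below 0.02 m/s and contact force between pin_a and the fingers below 0.1 N and distance of each of pin_b, pin_c from where it was at the start of the episode below 0.012 m) or (angle between pin_a's own z axis and vertical below 0.06 rad and horizontal distance between pin_a_step and hole_4 below 0.0017 m and z of pin_a_step in the frame of hole_4 between -0.003 and 0.0025 m and linear speed of pin_a below 0.02 m/s and contact force between pin_a and the fingers below 0.1 N and distance of each of pin_b, pin_c from where it was at the start of the episode below 0.012 m) or (angle between pin_b's own z axis and vertical below 0.06 rad and horizontal distance between pin_b_step and hole_2 below 0.0017 m and z of pin_b_step in the frame of hole_2 between -0.003 and 0.0025 m and linear speed of pin_b below 0.02 m/s and contact force between pin_b and the fingers below 0.1 N and distance of each of pin_a, pin_c from where it was at the start of the episode below 0.012 m) or (angle between pin_b's own z axis and vertical below 0.06 rad and horizontal distance between pin_b_step and hole_3 below 0.0017 m and z of pin_b_step in the frame of hole_3 between -0.003 and 0.0025 m and linear speed of pin_b below 0.02 m/s and contact force between pin_b and the fingers below 0.1 N and distance of each of pin_a, pin_c from where it was at the start of the episode below 0.012 m) or (angle between pin_b's own z axis and vertical below 0.06 rad and horizontal distance between pin_b_step and hole_4 below 0.0017 m and z of pin_b_step in the frame of hole_4 between -0.003 and 0.0025 m and linear speed of pin_b below 0.02 m/s and contact force between pin_b and the fingers below 0.1 N and distance of each of pin_a, pin_c from where it was at the start of the episode below 0.012 m) or (angle between pin_c's own z axis and vertical below 0.06 rad and horizontal distance between pin_c_step and hole_2 below 0.0017 m and z of pin_c_step in the frame of hole_2 between -0.003 and 0.0025 m and linear speed of pin_c below 0.02 m/s and contact force between pin_c and the fingers below 0.1 N and distance of each of pin_a, pin_b from where it was at the start of the episode below 0.012 m) or (angle between pin_c's own z axis and vertical below 0.06 rad and horizontal distance between pin_c_step and hole_3 below 0.0017 m and z of pin_c_step in the frame of hole_3 between -0.003 and 0.0025 m and linear speed of pin_c below 0.02 m/s and contact force between pin_c and the fingers below 0.1 N and distance of each of pin_a, pin_b from where it was at the start of the episode below 0.012 m) or (angle between pin_c's own z axis and vertical below 0.06 rad and horizontal distance between pin_c_step and hole_4 below 0.0017 m and z of pin_c_step in the frame of hole_4 between -0.003 and 0.0025 m and linear speed of pin_c below 0.02 m/s and contact force between pin_c and the fingers below 0.1 N and distance of each of pin_a, pin_b from where it was at the start of the episode below 0.012 m)) and horizontal distance between each of pin_a, pin_b, pin_c and red_stand above 0.06 m and distance of each of burl_block, offcut from where it was at the start of the episode below 0.03 m); the robot touches nothing.
It fails at once if a pin was forced against the gauge with more than 30 N (contact force between any of pin_a, pin_b, pin_c and gauge above 30 N).
It fails at once if more than one pin was disturbed (distance of each of pin_a, pin_b from where it was at the start of the episode above 0.012 m or distance of each of pin_b, pin_c from where it was at the start of the episode above 0.012 m or distance of each of pin_a, pin_c from where it was at the start of the episode above 0.012 m).
It fails at once if the block or the offcut was moved more than 30 mm (distance of any of burl_block, offcut from where it was at the start of the episode above 0.03 m).
It also fails if it takes over 61 s, if anything falls off the work surface, if the arm or the gripper's body presses on something with over 40 N, if the wrist force passes 120 N, or if a joint passes its speed limit or range.

## Working session

There is one attempt and no reset: what is moved stays moved. The work goes in short steps, Python scripts to look and compute and a shell command to move; the robot and the scene stay as the last step left them, time stands still between calls to the robot, and variables do not carry over. Pictures are saved under pics/ and viewed, at most 10 in all, crops included, and the job is handed in when it is done.

```bash
mkdir -p pics
cat > h.py <<'E'
import numpy as np, cv2
from station import env, snapshot, models
def ray(p,u,v):
    K=np.array([[p['fx'],0,p['cx']],[0,p['fy'],p['cy']],[0,0,1.]])
    d=np.array([p['k1'],0,0,0,0.])
    x=cv2.undistortPoints(np.array([[[u,v]]],float),K,d)[0,0]
    R=np.array(p['R']);t=np.array(p['t'])
    return -R.T@t, R.T@np.array([x[0],x[1],1])
def onz(p,u,v,z):
    o,d=ray(p,u,v); return o+d*(z-o[2])/d[2]
def proj(p,X):
    c=np.array(p['R'])@np.array(X,float)+np.array(p['t']);x=c[:2]/c[2];r=x@x
    x=x*(1+p['k1']*r); return np.array([p['fx']*x[0]+p['cx'],p['fy']*x[1]+p['cy']])
E
python3 - <<'E'
from h import *
s=env.get_state(); print(s['eef_pos'],np.round(s['tool_rot'],3).tolist(),s['time_s'],s['contact_force'])
for n in('top','side'):
    p=snapshot(n); cv2.imwrite(f'pics/{n}0.png',p['color'])
    print(n,p['fx'],p['k1'],np.round(-np.array(p['R']).T@p['t'],3))
    for t in('pin_a','red_stand','rack','gauge','burl_block','offcut'):
        print(t,[(np.round(b['bbox']).tolist(),round(b['conf'],2)) for b in models.boxes_of(p,t)][:5])
E
```

```text
[ 0.26469479 -0.56566172  0.24940225] [[0.906, 0.424, -0.001], [0.424, -0.906, 0.002], [-0.0, -0.002, -1.0]] 0.0 [-0.17878515 -0.4616356  -0.33715264]
top 428.0124126756317 -0.09357445383014623 [ 0.329 -0.034  1.31 ]
pin_a [([156.0, 232.0, 20.0, 13.0], 0.65), ([251.0, 168.0, 11.0, 11.0], 0.63), ([277.0, 166.0, 13.0, 14.0], 0.52), ([189.0, 231.0, 30.0, 22.0], 0.24)]
red_stand [([294.0, 223.0, 77.0, 48.0], 0.72), ([189.0, 230.0, 30.0, 27.0], 0.54)]
rack [([266.0, 169.0, 49.0, 26.0], 0.64)]
gauge [([295.0, 225.0, 78.0, 47.0], 0.76), ([264.0, 171.0, 48.0, 28.0], 0.49), ([370.0, 193.0, 40.0, 40.0], 0.24)]
burl_block [([369.0, 195.0, 37.0, 36.0], 0.97), ([188.0, 231.0, 10.0, 11.0], 0.19)]
offcut [([396.0, 232.0, 24.0, 8.0], 0.72)]
side 475.2927841109537 -0.026035540253525294 [0.007 0.777 0.668]
pin_a [([264.0, 313.0, 22.0, 44.0], 0.94), ([211.0, 217.0, 14.0, 27.0], 0.83), ([190.0, 327.0, 22.0, 50.0], 0.82), ([232.0, 203.0, 16.0, 25.0], 0.75), ([218.0, 288.0, 25.0, 37.0], 0.6)]
red_stand [([293.0, 231.0, 85.0, 60.0], 0.65), ([222.0, 306.0, 44.0, 42.0], 0.6)]
rack [([221.0, 228.0, 58.0, 41.0], 0.86)]
gauge [([292.0, 230.0, 86.0, 63.0], 0.93)]
burl_block [([315.0, 189.0, 32.0, 27.0], 0.57), ([221.0, 230.0, 56.0, 42.0], 0.51)]
offcut [([362.0, 190.0, 18.0, 24.0], 0.82), ([294.0, 220.0, 78.0, 42.0], 0.6)]
```

View pics/top0.png

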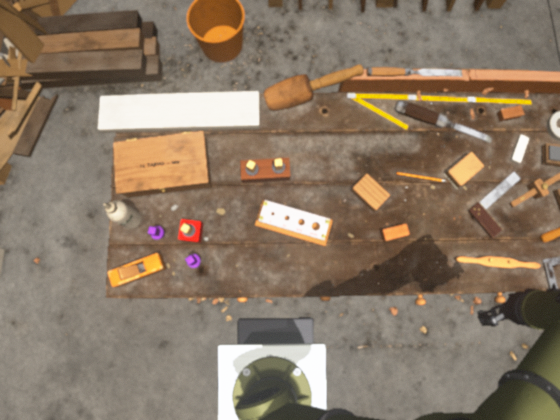

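View pics/side0.png

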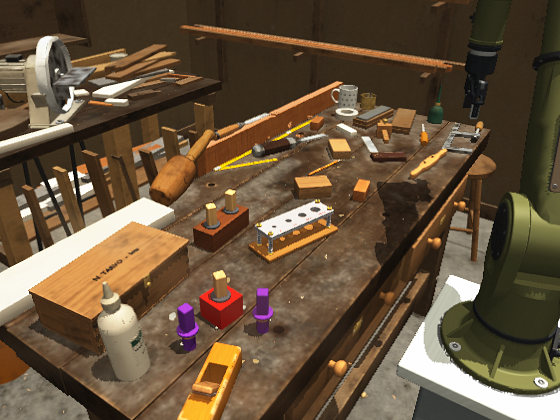

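The top view shows the red stand with its pin at (190,230), the gauge at (294,222) with its small hole on the left, the rack at (265,168), and purple look-alikes at (156,232) and (193,261). The side view agrees. Next I'll measure enlarged crops.

Run:
```python
from h import *
p=snapshot('top'); q=snapshot('side')
c=p['color']
a=cv2.resize(c[200:250,145:345],None,fx=4,fy=4,interpolation=cv2.INTER_CUBIC)
b=cv2.resize(q['color'][190:335,150:350],None,fx=2.75,fy=2.75,interpolation=cv2.INTER_CUBIC)
im=np.zeros((600,800,3),np.uint8); im[:200,:800]=a; im[200:200+b.shape[0],:b.shape[1]]=b[:400]
cv2.imwrite('pics/crop.png',im)
for n,pp,(x0,x1,y0,y1) in(('top',p,(250,340,198,248)),('side',q,(245,340,195,265))):
    g=pp['color'][y0:y1,x0:x1].astype(int); w=((g.min(2)>130)&(g.max(2)-g.min(2)<60)).astype(np.uint8)
    cn,_=cv2.findContours(w,cv2.RETR_CCOMP,cv2.CHAIN_APPROX_NONE)
    cn=sorted(cn,key=cv2.contourArea)[::-1]
    for k in cn[:9]:
        m=cv2.moments(k)
        if m['m00']>2:
            u,v=m['m10']/m['m00']+x0,m['m01']/m['m00']+y0
            print(n,round(u,1),round(v,1),m['m00'],np.round(onz(pp,u,v,.065),4), cv2.minAreaRect(k) if m['m00']>300 else '')
    hsv=cv2.cvtColor(pp['color'],cv2.COLOR_BGR2HSV)
    r=(((hsv[...,0]<5)|(hsv[...,0]>175))&(hsv[...,1]>200)&(hsv[...,2]>120)).astype(np.uint8)
    cn,_=cv2.findContours(r,cv2.RETR_EXTERNAL,cv2.CHAIN_APPROX_NONE)
    k=max(cn,key=cv2.contourArea);R=cv2.minAreaRect(k);print(n,'red',R,onz(pp,*R[0],.05))
```

```text
top 294.0 219.2 1444.0 [ 0.518  -0.0731  0.065 ] ((43.9076042175293, 21.12042808532715), (69.07107543945312, 23.12540626525879), 16.46001434326172)
top 315.1 225.7 51.5 [ 0.4978 -0.1346  0.065 ] 
top 300.6 221.5 31.5 [ 0.511  -0.0925  0.065 ] 
top 286.5 217.4 14.0 [ 0.5239 -0.051   0.065 ] 
top red ((189.89083862304688, 230.3188018798828), (19.824556350708008, 20.221050262451172), 7.594643592834473) [0.49143524 0.2376047  0.05      ]
side 293.8 218.1 1054.5 [ 0.5153 -0.0656  0.065 ] ((50.067047119140625, 22.47176742553711), (18.093158721923828, 76.49574279785156), 67.16634368896484)
side 314.7 209.2 44.5 [ 0.4951 -0.132   0.065 ] 
side 301.6 214.5 33.0 [ 0.5086 -0.0912  0.065 ] 
side 288.5 220.3 17.0 [ 0.5206 -0.0499  0.065 ] 
side 273.5 226.0 8.0 [ 0.5357 -0.008   0.065 ] 
side 307.2 218.8 7.5 [ 0.487  -0.0818  0.065 ] 
side 320.5 213.0 4.0 [ 0.474  -0.1242  0.065 ] 
side 280.0 230.5 4.0 [ 0.5123 -0.0006  0.065 ] 
side red ((224.5719757080078, 301.56585693359375), (40.071372985839844, 33.72397994995117), 50.59933853149414) [0.47361454 0.25052286 0.05      ]
```

View pics/crop.png

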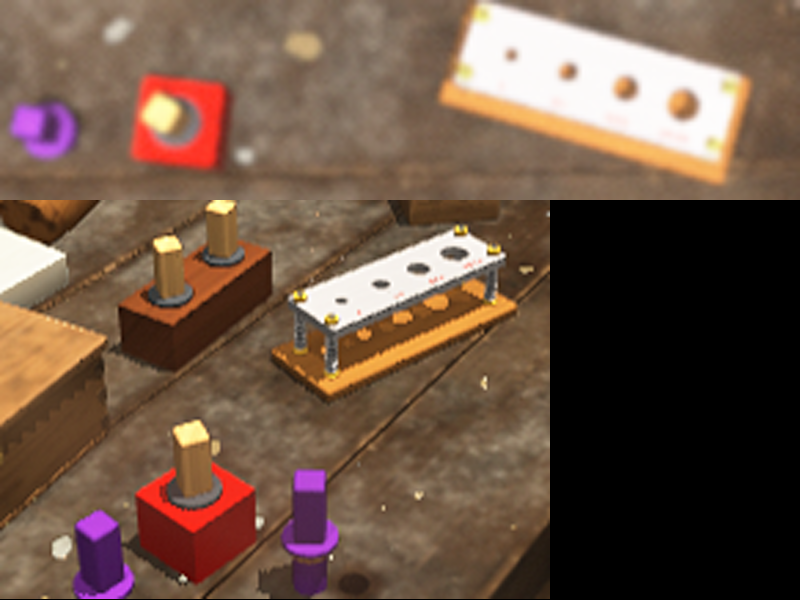

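The crops show the four holes clearly, smallest on the left in both views. The grip is yawed by about 18° in the image. I'll fit its pose with a silhouette model.

```bash
cat > fit.py <<'E'
from h import *
from scipy.optimize import differential_evolution
def gmask(p,u,v,r=16):
    hsv=cv2.cvtColor(p['color'],cv2.COLOR_BGR2HSV)
    m=((hsv[...,0]>10)&(hsv[...,0]<32)&(hsv[...,1]>60)&(hsv[...,2]>90)).astype(np.uint8)
    w=np.zeros_like(m); w[v-r:v+r,u-r:u+r]=m[v-r:v+r,u-r:u+r]
    n,l,s,_=cv2.connectedComponentsWithStats(w); return l==1+np.argmax(s[1:,4])
S=8
def render(p,x,y,yaw,z0,z1,x0,y0,n):
    c,s=np.cos(yaw),np.sin(yaw);h=.011
    P=[proj(p,[x+c*a-s*b,y+s*a+c*b,z]) for a in(-h,h) for b in(-h,h) for z in(z0,z1)]
    P=((np.array(P)-[x0,y0]+.5)*S).astype(np.int32)
    im=np.zeros((n*S,n*S),np.float32);cv2.fillConvexPoly(im,cv2.convexHull(P),1)
    return cv2.resize(im,(n,n),interpolation=cv2.INTER_AREA)
def fit(views,guess,z0=.055,z1=.105,n=60):
    L=[]
    for p,m in views:
        u,v=proj(p,[*guess,(z0+z1)/2]).astype(int);L.append((p,u-n//2,v-n//2,m[v-n//2:v+n//2,u-n//2:u+n//2].astype(np.float32)))
    f=lambda a:sum(np.abs(render(p,*a,z0,z1,x0,y0,n)-m).sum() for p,x0,y0,m in L)
    r=differential_evolution(f,[(guess[0]-.03,guess[0]+.03),(guess[1]-.03,guess[1]+.03),(-.8,.8)],seed=1,popsize=12,maxiter=60)
    return np.round(r.x,4),r.fun,[m.sum() for *_,m in L]
E
python3 - <<'E'
from fit import *
p=snapshot('top');q=snapshot('side')
mt=gmask(p,186,229,13);ms=gmask(q,219,286,22)
for v in([(p,mt)],[(q,ms)],[(p,mt),(q,ms)]): print(fit(v,(.49,.24)))
for n,pp,m in(('t',p,mt),('s',q,ms)):
    ys,xs=np.where(m);print(n,xs.min(),xs.max(),ys.min(),ys.max())
    s=pp['color'][ys.min()-2:ys.max()+6,xs.min()-4:xs.max()+5]
print(env.tips_ahead)
E
```

```text
(array([0.5166, 0.269 , 0.2278]), np.float64(165.78125), [np.float32(189.0)])
(array([ 0.5063,  0.2278, -0.15  ]), np.float64(883.25), [np.float32(1274.0)])
(array([0.5178, 0.2327, 0.0543]), np.float64(1150.28125), [np.float32(189.0), np.float32(1274.0)])
t 173 198 216 241
s 197 240 264 307
0.019
```

```bash
sed -i 's/hsv\[...,1\]>60)&(hsv\[...,2\]>90)/hsv[...,1]>VS[0])\&(hsv[...,2]>VS[1])/; s/^S=8/S=8\nVS=[60,90]/' fit.py
python3 - <<'E'
import fit
from fit import *
p=snapshot('top');q=snapshot('side')
h=cv2.cvtColor(p['color'],cv2.COLOR_BGR2HSV);print(h[222:238,181:197,2]);print(h[230,178:200]);
h=cv2.cvtColor(q['color'],cv2.COLOR_BGR2HSV);print(h[280,205:232].tolist());print(h[295,205:232].tolist())
E
```

```text
[[253 254 254 250 237 227 239 251 254 255 254 254 254 254 254 254]
 [253 254 253 248 230 203 206 227 238 244 250 254 254 254 254 254]
 [252 253 253 251 245 225 194 177 171 184 217 243 252 254 253 253]
 [252 252 253 253 253 248 235 203 151 122 148 194 234 250 253 253]
 [252 252 253 254 254 254 253 243 196 132 111 140 186 234 250 253]
 [253 253 253 253 254 254 255 252 222 151 115 119 148 201 241 251]
 [253 254 253 254 254 254 254 250 217 155 124 121 133 175 230 247]
 [253 253 253 253 254 254 253 239 189 147 132 128 130 158 218 244]
 [252 251 252 253 254 254 249 217 163 138 133 127 129 150 206 243]
 [252 245 243 250 253 252 234 183 144 134 131 130 134 152 208 246]
 [253 244 225 227 237 233 199 154 138 135 132 130 138 173 229 250]
 [254 249 225 191 185 176 156 139 135 133 132 135 158 207 246 253]
 [254 253 240 204 168 150 140 134 137 136 139 154 193 238 252 254]
 [254 254 251 238 214 185 163 157 152 155 171 201 236 252 254 254]
 [254 254 254 253 247 232 218 209 205 212 228 243 252 254 254 254]
 [254 254 254 254 254 252 249 247 246 249 251 253 254 254 254 254]]
[[  5 136 172]
 [  4 174 23
[... 436 characters left out ...]
04], [14, 151, 108], [13, 150, 112], [14, 150, 134], [15, 153, 148], [14, 149, 142], [15, 149, 137], [16, 151, 140], [15, 151, 140], [16, 151, 145], [15, 152, 134], [15, 149, 147], [15, 152, 151], [15, 139, 134], [19, 115, 209], [19, 116, 206], [19, 117, 209], [11, 105, 104], [13, 105, 109]]
[[2, 224, 249], [2, 225, 250], [2, 225, 255], [2, 209, 150], [2, 215, 159], [3, 162, 110], [10, 41, 74], [8, 60, 77], [8, 65, 78], [7, 60, 76], [10, 86, 83], [14, 151, 113], [15, 152, 139], [15, 153, 147], [15, 152, 139], [15, 154, 131], [15, 153, 135], [15, 153, 133], [15, 155, 138], [14, 154, 141], [14, 151, 128], [14, 126, 127], [11, 42, 122], [12, 27, 125], [14, 23, 124], [6, 59, 103], [2, 230, 255]]
```

```bash
cat >> fit.py <<'E'
def gm(p,u,v,r,top):
    h=cv2.cvtColor(p['color'],cv2.COLOR_BGR2HSV);H,Sa,V=[h[...,i].astype(int) for i in range(3)]
    m=(H>=12)&(H<36)&(((V>185)) if top else ((Sa>122)|(V>170)))
    w=np.zeros(m.shape,np.uint8); w[v-r:v+r,u-r:u+r]=m[v-r:v+r,u-r:u+r]
    n,l,s,_=cv2.connectedComponentsWithStats(w); return l==1+np.argmax(s[1:,4])
E
python3 - <<'E'
from fit import *
p=snapshot('top');q=snapshot('side')
mt=gm(p,186,229,13,1);ms=gm(q,219,286,26,0)
print(fit([(p,mt)],(.49,.24),.1045,.105));print(fit([(q,ms)],(.48,.245)))
for n,m in(('t',mt),('s',ms)):
    ys,xs=np.where(m);print(n,xs.min(),xs.max(),ys.min(),ys.max(),xs.mean(),ys.mean())
for x in m[ms.any(1)][:,200:240].astype(int): print(''.join('.#'[i] for i in x))
k=cv2.findContours(mt.astype(np.uint8),0,1)[0][0];print(cv2.minAreaRect(k))
E
```

```text
(array([ 0.4922,  0.2408, -0.5533]), np.float64(11.203125), [np.float32(69.0)])
(array([ 0.4914,  0.2417, -0.6564]), np.float64(41.53125), [np.float32(353.0)])
t 180 189 223 232 184.768115942029 227.81159420289856
s 213 229 270 297 219.90368271954674 283.22946175637395
...................####.................
................########................
.............############...............
.............############...............
.............#############..............
.............#############..............
.............##############.............
.............##############.............
.............#################..........
.............#################..........
.............#################..........
.............################...........
.............###############............
.............##############.............
.............##############.............
.............##############.............
.............##############.............
..............#############.............
..............#############.............
..............#############.............
..............#############.............
..............#############.............
..............#############.............
...............############.............
...............############.............
................###########.............
................########................
.................####...................
((184.84613037109375, 227.73074340820312), (8.320503234863281, 8.59785270690918), 33.6900634765625)
```

```bash
python3 -m jog '{"claw":[50,50,50,50,50,50,50,50,50,50],"travel":[[550,-635,50],[550,-635,50],[550,-635,50],[550,-635,50],[550,-635,50],[550,-635,50],[550,-635,50],[550,-635,50],[550,-635,50],[550,-635,50]],"delta_rot":[[0,0,-0.55],[0,0,-0.55],[0,0,-0.55],[0,0,-0.55],[0,0,-0.55],[0,0,-0.55],[0,0,-0.55],[0,0,-0.55],[0,0,-0.55],[0,0,-0.55]]}' 30
cat > d.py <<'E'
import sys
from h import *
s=env.get_state();R=np.array(s['tool_rot']);e=np.array(s['eef_pos'])
print('t',s['time_s'],'eef',e.round(4),'yaw_y',np.degrees(np.arctan2(R[1,1],R[0,1])).round(2),'tilt',np.round(R[:,2],4),'w',s['width'],'F',np.round(s['contact_force'],2))
if len(sys.argv)>3:
    print('tool mm',(1000*R.T@(np.array([float(v) for v in sys.argv[1:4]])-e)).round(1))
E
python3 d.py .492 .241 .16
```

```text
time_s: 2.1
eef_pos: [0.4013, -0.084, 0.2209]
tool_rot: [[0.551, 0.835, 0.001], [0.835, -0.551, -0.001], [0.0, 0.001, -1.0]]
contact_force: [1.4, -0.9, 0.4]
width: 0.0501
gripper_force: 0.0
t 2.1 eef [ 0.4013 -0.084   0.2209] yaw_y -33.44 tilt [ 1.2e-03 -6.0e-04 -1.0e+00] w 0.050085584536255265 F [ 1.4  -0.93  0.44]
tool mm [ 321.2 -103.5   60.8]
```

```bash
python3 -m jog '{"claw":[50,50,50,50,50,50,50,50,50,50],"travel":[[321,-103.5,40],[321,-103.5,40],[321,-103.5,40],[321,-103.5,40],[321,-103.5,40],[321,-103.5,40],[321,-103.5,60],[321,-103.5,60],[321,-103.5,60],[321,-103.5,60]],"delta_rot":[[0,0,0],[0,0,0],[0,0,0],[0,0,0],[0,0,0],[0,0,0],[0,0,0],[0,0,0],[0,0,0],[0,0,0]]}'
python3 d.py .492 .241 .083
python3 - <<'E'
from h import *
p=snapshot('top');q=snapshot('side')
im=np.zeros((600,800,3),np.uint8)
im[:400,:400]=cv2.resize(p['color'][190:260,150:220],(400,400),interpolation=cv2.INTER_CUBIC)
im[:600,400:]=cv2.resize(q['color'][190:340,170:270],(400,600),interpolation=cv2.INTER_CUBIC)
cv2.imwrite('pics/above.png',im)
E
```

```text
time_s: 3.1
eef_pos: [0.4914, 0.2381, 0.1608]
tool_rot: [[0.551, 0.834, 0.0], [0.834, -0.551, -0.001], [-0.001, 0.001, -1.0]]
contact_force: [0.1, 0.2, 0.3]
width: 0.0498
gripper_force: 0.0
t 3.1 eef [0.4914 0.2381 0.1608] yaw_y -33.46 tilt [ 1.e-04 -8.e-04 -1.e+00] w 0.04984495179896403 F [0.05 0.19 0.26]
tool mm [ 2.8 -1.1 77.8]
```

View pics/above.png

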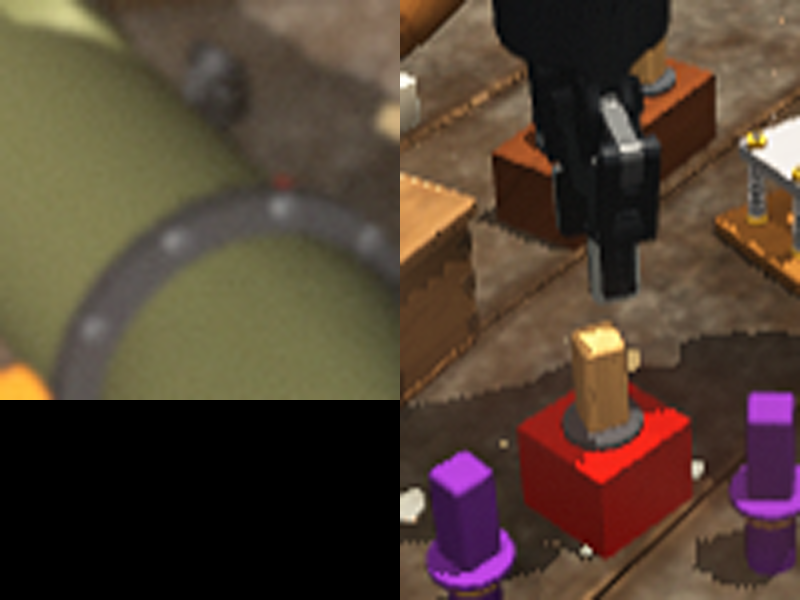

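The arm hides the top view. The side view shows the fingers standing over the grip and the stand clear around it, so I'll descend and grip.

```bash
python3 -m jog '{"claw":[50,50,50,50,50,20,10,10,10,10],"travel":[[2.8,-1,30],[2.8,-1,60],[2.8,-1,76],[2.8,-1,76],[2.8,-1,76],[2.8,-1,76],[2.8,-1,76],[2.8,-1,76],[2.8,-1,76],[2.8,-1,76]],"delta_rot":[[0,0,0],[0,0,0],[0,0,0],[0,0,0],[0,0,0],[0,0,0],[0,0,0],[0,0,0],[0,0,0],[0,0,0]]}' 40
python3 d.py .492 .241 .16
```

```text
time_s: 4.2
eef_pos: [0.4928, 0.2422, 0.0859]
tool_rot: [[0.551, 0.835, 0.002], [0.835, -0.551, 0.001], [0.002, 0.002, -1.0]]
contact_force: [0.4, -1.1, 6.1]
width: 0.0219
gripper_force: 40.6
t 4.2 eef [0.4928 0.2422 0.0859] yaw_y -33.43 tilt [ 2.2e-03  6.0e-04 -1.0e+00] w 0.02192322822133107 F [ 0.38 -1.08  6.06]
tool mm [ -1.3   0.2 -74.1]
```

```bash
python3 -m jog '{"claw":[10,10,10,10,10,10,10],"travel":[[0,0,-15],[0,0,-40],[0,0,-75],[0,0,-105],[0,0,-105],[0,0,-105],[0,0,-105]],"delta_rot":[[0,0,0],[0,0,0],[0,0,0],[0,0,0],[0,0,0],[0,0,0],[0,0,0]]}'
python3 d.py .535 -.0075 .19
python3 - <<'E'
from h import *
p=snapshot('side');X=proj(p,[.492,.241,.15]);u,v=X.astype(int)
cv2.imwrite('pics/lift.png',cv2.resize(p['color'][v-60:v+60,u-60:u+60],(600,600),interpolation=cv2.INTER_CUBIC))
print(u,v)
E
```

```text
time_s: 4.9
eef_pos: [0.4915, 0.2413, 0.1887]
tool_rot: [[0.551, 0.835, -0.001], [0.835, -0.551, -0.001], [-0.002, -0.001, -1.0]]
contact_force: [-0.5, 0.1, -1.3]
width: 0.0213
gripper_force: 39.8
t 4.9 eef [0.4915 0.2413 0.1887] yaw_y -33.41 tilt [-0.0014 -0.0011 -1.    ] w 0.021337063932103505 F [-0.46  0.05 -1.27]
tool mm [-183.7  173.4   -1.1]
217 253
```

View pics/lift.png

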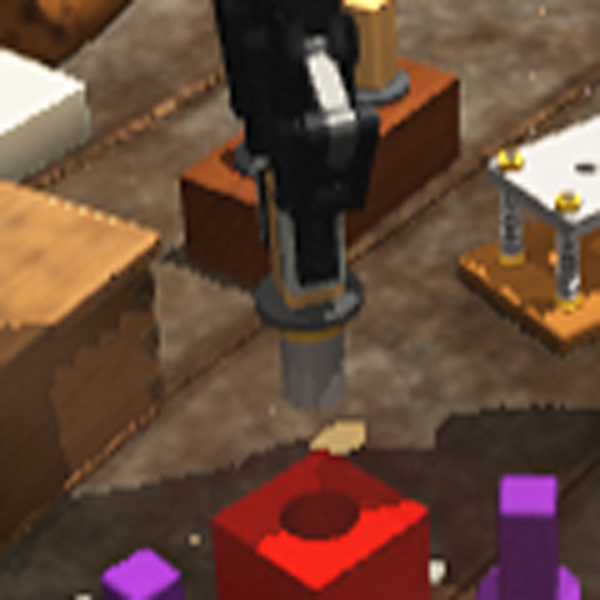

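The lifted pin's shank is about 64 px against a 106 px flange, which makes it roughly 24 mm, the largest pin. Hole 3 should therefore refuse it and hole 4 should take it. I'll move over hole 3 first.

```bash
python3 -m jog '{"claw":[10,10,10,10,10,10,10,10,10,10],"travel":[[-50,37,0],[-100,74,0],[-150,111,0],[-200,148,0],[-240,178,0],[-268,199,0],[-268,199,20],[-268,199,20],[-268,199,20],[-268,199,20]],"delta_rot":[[0,0,0],[0,0,0],[0,0,0],[0,0,0],[0,0,0],[0,0,0],[0,0,0],[0,0,0],[0,0,0],[0,0,0]]}'
python3 d.py .5098 -.0918 .145
python3 - <<'E'
from h import *
p=snapshot('side');u,v=proj(p,[.51,-.092,.1]).astype(int)
q=snapshot('top');a,b=proj(q,[.51,-.092,.1]).astype(int)
im=np.hstack([cv2.resize(p['color'][v-50:v+50,u-40:u+40],(400,500),interpolation=cv2.INTER_CUBIC),cv2.resize(q['color'][b-50:b+50,a-40:a+40],(400,500),interpolation=cv2.INTER_CUBIC)])
cv2.imwrite('pics/over3.png',im);cv2.imwrite('o3.png',p['color']);print(u,v,a,b)
E
```

```text
time_s: 5.95
eef_pos: [0.5105, -0.0897, 0.1693]
tool_rot: [[0.549, 0.836, -0.001], [0.836, -0.549, 0.001], [0.001, -0.001, -1.0]]
contact_force: [0.1, 0.2, -0.9]
width: 0.0216
gripper_force: 39.8
t 5.95 eef [ 0.5105 -0.0897  0.1693] yaw_y -33.29 tilt [-6.0e-04  1.2e-03 -1.0e+00] w 0.02158376118825725 F [ 0.06  0.24 -0.89]
tool mm [-2.1  0.6 24.3]
301 201 301 220
```

View pics/over3.png

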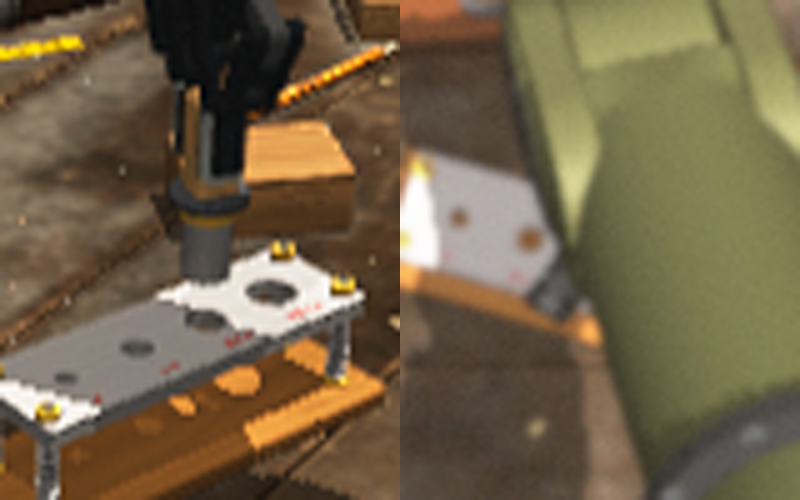

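The pin hangs over hole 3 in the side view: foot bottom at about (302,207), hole mouth at about (302,215). The arm blocks the top view. I'll measure the foot against the model.

Run:
```python
from h import *
im=cv2.imread('o3.png');p=snapshot('side')
h=cv2.cvtColor(p['color'],cv2.COLOR_BGR2HSV)
print('sat');
for r in range(194,212): print(r,h[r,292:314,1].tolist())
print('val')
for r in range(203,222): print(r,h[r,292:314,2].tolist())
th=np.linspace(0,2*np.pi,73)
s=env.get_state();e=s['eef_pos'];z=e[2]-.0779
for zz in(z,z+.02):
    P=np.array([proj(p,[e[0]+.0121*np.cos(t),e[1]+.0121*np.sin(t),zz]) for t in th]);print('pred',P.min(0),P.max(0))
def ell(c,r):return np.array([proj(p,[c[0]+r*np.cos(t),c[1]+r*np.sin(t),.065]) for t in th])
P=ell((.5098,-.0918),.0105);print('hole3',P.min(0),P.max(0));P=ell((.4972,-.134),.013);print('hole4',P.min(0),P.max(0))
print('val hole4')
for r in range(202,217): print(r,h[r,302:328,2].tolist())
```

```text
sat
194 [112, 113, 125, 128, 150, 195, 194, 190, 167, 172, 162, 165, 171, 181, 177, 178, 167, 166, 165, 161, 162, 161]
195 [125, 130, 133, 113, 102, 115, 128, 165, 179, 194, 199, 196, 175, 175, 161, 139, 167, 169, 166, 163, 163, 159]
196 [133, 135, 120, 104, 87, 40, 12, 60, 96, 117, 116, 114, 91, 86, 54, 118, 170, 164, 167, 166, 161, 166]
197 [136, 126, 96, 90, 77, 38, 24, 22, 14, 17, 16, 13, 13, 14, 19, 118, 173, 163, 168, 164, 158, 156]
198 [128, 108, 86, 83, 76, 40, 27, 25, 31, 23, 29, 20, 23, 25, 27, 99, 129, 131, 117, 111, 113, 116]
199 [111, 93, 81, 81, 79, 38, 24, 31, 33, 26, 25, 26, 20, 25, 33, 82, 92, 77, 74, 74, 69, 73]
200 [92, 89, 80, 79, 83, 42, 27, 28, 26, 32, 32, 29, 24, 25, 29, 80, 83, 75, 74, 75, 77, 68]
201 [85, 81, 80, 84, 81, 40, 20, 25, 23, 31, 29, 27, 30, 25, 27, 81, 89, 92, 92, 79, 49, 31]
202 [84, 79, 79, 83, 81, 38, 20, 23, 30, 32, 29, 24, 27, 29, 32, 89, 91, 58, 52, 31, 29, 14]
203 [81, 81, 74, 80, 81, 28, 21, 25, 29, 30, 31, 27, 28, 23, 35, 49, 33, 31, 29, 14, 15, 16]
204 [77, 80, 73, 81, 82, 16, 21, 25, 30, 24, 26, 27, 31, 24, 28, 27, 14, 15, 15, 15, 16, 1
[... 4236 characters left out ...]
189, 206, 239, 246, 245, 244, 247, 245, 247, 250]
212 [210, 214, 229, 236, 235, 232, 232, 231, 232, 235, 236, 222, 224, 209, 190, 197, 241, 237, 243, 246, 247, 245, 249, 248, 248, 238]
213 [90, 94, 151, 199, 232, 233, 231, 231, 231, 233, 234, 234, 235, 236, 237, 236, 236, 239, 246, 240, 245, 248, 241, 238, 219, 155]
214 [75, 71, 65, 88, 191, 237, 234, 232, 232, 232, 231, 232, 232, 233, 232, 232, 235, 239, 235, 224, 220, 236, 190, 151, 62, 96]
215 [76, 74, 68, 63, 132, 220, 242, 235, 234, 234, 233, 232, 230, 231, 232, 232, 233, 235, 217, 200, 137, 144, 90, 95, 86, 103]
216 [89, 89, 85, 99, 124, 145, 229, 209, 209, 208, 236, 234, 232, 232, 234, 235, 218, 201, 135, 86, 77, 95, 100, 96, 94, 101]
```

```bash
python3 - <<'E'
from h import *
p=snapshot('side')
for uv in((301.7,214.7),(315,209.1)): print(onz(p,*uv,.065))
R=np.array(p['R']);print(R[:2]); 
for d in((.001,0,0),(0,.001,0),(0,0,.001)): print(d,proj(p,np.add((.51,-.092,.065),d))-proj(p,(.51,-.092,.065)))
E
python3 d.py
```

```text
[ 0.50796594 -0.09045086  0.065     ]
[ 0.49474971 -0.13291523  0.065     ]
[[-0.8334717  -0.55232808  0.01608161]
 [-0.29648506  0.42246218 -0.85651755]]
(0.001, 0, 0) [-0.34668698 -0.12040404]
(0, 0.001, 0) [-0.21158599  0.1717418 ]
(0, 0, 0.001) [ 0.01576389 -0.34799628]
t 6.15 eef [ 0.5108 -0.09    0.1699] yaw_y -33.27 tilt [ 5.e-04  1.e-04 -1.e+00] w 0.021651341584103798 F [-0.13 -0.05 -2.26]
```

```bash
python3 -m jog '{"claw":[10,10,10,10,10,10],"travel":[[-1.3,-1.4,0],[-1.3,-1.4,10],[-1.3,-1.4,18],[-1.3,-1.4,22],[-1.3,-1.4,23],[-1.3,-1.4,23]],"delta_rot":[[0,0,0],[0,0,0],[0,0,0],[0,0,0],[0,0,0],[0,0,0]]}'; python3 d.py
python3 -m jog '{"claw":[10,10,10,10],"travel":[[0,0,1],[0,0,2],[0,0,3],[0,0,3]],"delta_rot":[[0,0,0],[0,0,0],[0,0,0],[0,0,0]]}'; python3 d.py
```

```text
time_s: 6.75
eef_pos: [0.5086, -0.0915, 0.1463]
tool_rot: [[0.55, 0.835, -0.001], [0.835, -0.55, 0.0], [-0.0, -0.001, -1.0]]
contact_force: [0.9, -0.3, -1.6]
width: 0.021
gripper_force: 39.9
t 6.75 eef [ 0.5086 -0.0915  0.1463] yaw_y -33.4 tilt [-6.e-04  3.e-04 -1.e+00] w 0.021015810774986914 F [ 0.86 -0.3  -1.64]
time_s: 7.15
eef_pos: [0.5086, -0.0916, 0.1435]
tool_rot: [[0.551, 0.835, -0.0], [0.835, -0.551, 0.0], [-0.0, -0.0, -1.0]]
contact_force: [-1.4, 0.9, -1.0]
width: 0.0218
gripper_force: 39.9
t 7.15 eef [ 0.5086 -0.0916  0.1435] yaw_y -33.4 tilt [-1.e-04  0.e+00 -1.e+00] w 0.021799447996498522 F [-1.43  0.89 -0.98]
```

```bash
for i in 1 ; do python3 -m jog '{"claw":[10,10,10],"travel":[[0,0,1],[0,0,1],[0,0,1]],"delta_rot":[[0,0,0],[0,0,0],[0,0,0]]}' >/dev/null; python3 d.py;  python3 -m jog '{"claw":[10,10,10],"travel":[[0,0,1],[0,0,1],[0,0,1]],"delta_rot":[[0,0,0],[0,0,0],[0,0,0]]}'>/dev/null; python3 d.py;python3 -m jog '{"claw":[10,10,10],"travel":[[0,0,1],[0,0,1],[0,0,1]],"delta_rot":[[0,0,0],[0,0,0],[0,0,0]]}' >/dev/null; python3 d.py; done
```

```text
t 7.45 eef [ 0.5088 -0.0916  0.1428] yaw_y -33.41 tilt [ 3.e-04 -1.e-04 -1.e+00] w 0.021559537732640913 F [ 0.59 -0.69  2.51]
t 7.75 eef [ 0.5088 -0.0916  0.1418] yaw_y -33.4 tilt [ 3.e-04 -0.e+00 -1.e+00] w 0.021370804506433142 F [-0.24 -0.57  4.11]
t 8.05 eef [ 0.5088 -0.0916  0.1407] yaw_y -33.41 tilt [ 4.e-04 -0.e+00 -1.e+00] w 0.021457220987006757 F [-0.17 -0.74  6.43]
```

```bash
python3 -m jog '{"claw":[10,10,10],"travel":[[0,0,-2.5],[0,0,-2.5],[0,0,-2.5]],"delta_rot":[[0,0,0],[0,0,0],[0,0,0]]}' >/dev/null; python3 d.py
cat > m.py <<'E'
from h import *
def hole(img,u,v,w,hh):
    g=img[v-hh:v+hh+1,u-w:u+w+1].max(2).astype(float)
    wh=np.percentile(g,85);f=np.clip((wh-15-g)/(wh-15-85),0,1)
    n,l,s,c=cv2.connectedComponentsWithStats((f>.15).astype(np.uint8),connectivity=4)
    k=l[hh,w]; f=f*(l==k); ys,xs=np.mgrid[v-hh:v+hh+1,u-w:u+w+1]
    return (f*xs).sum()/f.sum(),(f*ys).sum()/f.sum(),f.sum()
E
python3 - <<'E'
from m import *
s0=cv2.imread('pics/side0.png');t0=cv2.imread('pics/top0.png')
ps=[snapshot('side') for _ in range(4)];p=ps[0]
im=np.mean([a['color'] for a in ps],0).astype(np.uint8);cv2.imwrite('press3.png',im)
q=snapshot('top')
for n,img,pp,L in(('s',s0,p,[(302,215,7,5),(315,209,8,5),(288,220,6,5)]),('t',t0,q,[(301,222,6,6),(315,226,7,7),(287,217,5,5)])):
    for a in L:
        r=hole(img,*a);print(n,np.round(r,2),onz(pp,r[0],r[1],.065).round(4))
h=cv2.cvtColor(im,cv2.COLOR_BGR2HSV)
for ch in(1,2):
    print('ch',ch)
    for r in range(205,224): print(r,h[r,290:318,ch].tolist())
e=np.array(env.get_state()['eef_pos']);th=np.linspace(0,2*np.pi,73);z=e[2]-.0779
for zz,rr in((z,.0111),(z+.001,.0121),(z+.01,.0121)):
    P=np.array([proj(p,[e[0]+rr*np.cos(t),e[1]+rr*np.sin(t),zz]) for t in th]);print('pred',zz,P.min(0),P.max(0))
E
```

```text
t 8.35 eef [ 0.5086 -0.0916  0.1429] yaw_y -33.41 tilt [-3.e-04  2.e-04 -1.e+00] w 0.021584823894210143 F [-0.1   0.77  0.67]
s [301.74 214.49  22.95] [ 0.5084 -0.0914  0.065 ]
s [314.85 208.98  33.81] [ 0.4954 -0.1332  0.065 ]
s [288.12 220.16  12.48] [ 0.5216 -0.0498  0.065 ]
t [301.87 222.03   6.66] [ 0.5094 -0.096   0.065 ]
t [315.77 226.34   1.15] [ 0.496  -0.1365  0.065 ]
t [287.25 217.65   3.53] [ 0.523  -0.0533  0.065 ]
ch 1
205 [80, 75, 76, 78, 80, 87, 90, 88, 81, 127, 147, 164, 178, 180, 179, 177, 145, 72, 35, 16, 16, 14, 16, 16, 15, 16, 14, 14]
206 [78, 82, 83, 81, 90, 99, 105, 101, 43, 13, 18, 57, 95, 91, 91, 84, 12, 25, 25, 15, 15, 17, 22, 24, 23, 23, 23, 23]
207 [86, 86, 90, 95, 100, 113, 108, 68, 37, 25, 24, 21, 20, 22, 23, 21, 23, 22, 25, 17, 22, 24, 27, 25, 30, 30, 26, 27]
208 [95, 96, 106, 108, 66, 62, 33, 31, 26, 25, 28, 30, 23, 26, 27, 27, 27, 30, 24, 18, 26, 30, 26, 26, 30, 30, 28, 27]
209 [102, 105, 69, 30, 29, 28, 5, 6, 31, 29, 28, 27, 23, 23, 27, 27, 27, 27, 14, 18, 28, 25, 27, 49, 46, 23, 29, 22]
210 [77, 52, 38, 19, 19, 20, 21, 22, 28, 27, 26, 29, 26, 23, 24
[... 3699 characters left out ...]
 141, 133, 126, 126, 115, 92, 68, 70, 69, 72, 97, 98]
221 [91, 108, 140, 137, 137, 136, 136, 137, 136, 137, 136, 136, 137, 137, 139, 138, 125, 115, 90, 90, 67, 72, 70, 73, 78, 88, 102, 105]
222 [124, 140, 137, 136, 137, 136, 136, 137, 136, 137, 137, 137, 138, 138, 126, 115, 88, 68, 66, 71, 70, 73, 79, 90, 99, 110, 105, 115]
223 [138, 137, 138, 138, 138, 142, 140, 136, 137, 138, 138, 126, 126, 115, 89, 68, 66, 68, 66, 71, 74, 85, 98, 111, 110, 108, 102, 96]
pred 0.0650142192098774 [297.22526928 212.1067684 ] [306.24791339 216.76955694]
pred 0.0660142192098774 [296.83296018 211.55405273] [306.67280566 216.63304696]
pred 0.0750142192098774 [296.95754302 208.42443393] [306.83674167 213.46765377]
```

```bash
python3 -m jog '{"claw":[10,10,10,10,10,10,10,10],"travel":[[0,0,-2],[0.8,1.25,-2],[0.8,1.25,-2],[0.8,1.25,0],[0.8,1.25,2],[0.8,1.25,2.5],[0.8,1.25,2.5],[0.8,1.25,2.5]],"delta_rot":[[0,0,0],[0,0,0],[0,0,0],[0,0,0],[0,0,0],[0,0,0],[0,0,0],[0,0,0]]}' >/dev/null; python3 d.py
python3 -m jog '{"claw":[10,10,10,10],"travel":[[0,0,-8],[0,0,-8],[0,0,-8],[0,0,-8]],"delta_rot":[[0,0,0],[0,0,0],[0,0,0],[0,0,0]]}' >/dev/null;python3 d.py .4972 -.1338 .146
```

```text
t 9.4 eef [ 0.5103 -0.0916  0.1409] yaw_y -33.4 tilt [ 5.e-04 -2.e-04 -1.e+00] w 0.021632264825485747 F [-0.99 -0.2   4.56]
t 9.8 eef [ 0.5099 -0.0917  0.1484] yaw_y -33.41 tilt [-5.e-04  0.e+00 -1.e+00] w 0.02147953003420689 F [-0.05 -0.34 -2.32]
tool mm [-42.2  12.6   2.4]
```

```bash
python3 -m jog '{"claw":[10,10,10,10,10,10,10,10],"travel":[[-21,6,0],[-42,12.6,0],[-42,12.6,0],[-42,12.6,3],[-42,12.6,5],[-42,12.6,6],[-42,12.6,7],[-42,12.6,7]],"delta_rot":[[0,0,0],[0,0,0],[0,0,0],[0,0,0],[0,0,0],[0,0,0],[0,0,0],[0,0,0]]}' >/dev/null; python3 d.py .4972 -.1338 .146
```

```text
t 10.6 eef [ 0.4976 -0.1331  0.1414] yaw_y -33.36 tilt [-2.e-04  3.e-04 -1.e+00] w 0.021366644961951432 F [-0.46 -1.53 -1.61]
tool mm [-0.8  0.  -4.6]
```

The pin has entered hole 4 without resistance. I'll go down gently.

```bash
python3 -m jog '{"claw":[10,10,10,10],"travel":[[0,0,2],[0,0,4],[0,0,5],[0,0,5]],"delta_rot":[[0,0,0],[0,0,0],[0,0,0],[0,0,0]]}' >/dev/null; python3 d.py; python3 -m jog '{"claw":[10,10,10,10],"travel":[[0,0,2],[0,0,4],[0,0,5],[0,0,5]],"delta_rot":[[0,0,0],[0,0,0],[0,0,0],[0,0,0]]}' >/dev/null; python3 d.py
```

```text
t 11.0 eef [ 0.4975 -0.1336  0.1364] yaw_y -33.41 tilt [-3.e-04  2.e-04 -1.e+00] w 0.02164309389803645 F [ 0.03 -0.2  -2.28]
t 11.4 eef [ 0.4975 -0.1336  0.1314] yaw_y -33.4 tilt [-3.e-04  2.e-04 -1.e+00] w 0.02128744563777652 F [ 0.09  0.46 -0.65]
```

```bash
python3 -m jog '{"claw":[10,10,10,10,10,10,10],"travel":[[0,0,5],[0,0,10],[0,0,14],[0,0,17],[0,0,19],[0,0,20],[0,0,20]],"delta_rot":[[0,0,0],[0,0,0],[0,0,0],[0,0,0],[0,0,0],[0,0,0],[0,0,0]]}' >/dev/null; python3 d.py; python3 -m jog '{"claw":[10,10,10,10],"travel":[[0,0,1],[0,0,2],[0,0,3],[0,0,3]],"delta_rot":[[0,0,0],[0,0,0],[0,0,0],[0,0,0]]}' >/dev/null; python3 d.py
```

```text
t 12.1 eef [ 0.4975 -0.1336  0.1115] yaw_y -33.4 tilt [-2.e-04  1.e-04 -1.e+00] w 0.021745019618621166 F [-0.83  0.95 -1.24]
t 12.5 eef [ 0.4977 -0.1336  0.1087] yaw_y -33.4 tilt [ 2.e-04 -1.e-04 -1.e+00] w 0.021643570255643337 F [-1.07 -0.03  1.65]
```

```bash
python3 -m jog '{"claw":[10,10,10,26,34,45,45,45],"travel":[[0,0,0.5],[0,0,0.5],[0,0,0.5],[0,0,0.5],[0,0,0.5],[0,0,0.5],[0,0,0.5],[0,0,0.5]],"delta_rot":[[0,0,0],[0,0,0],[0,0,0],[0,0,0],[0,0,0],[0,0,0],[0,0,0],[0,0,0]]}' >/dev/null; python3 d.py
python3 -m jog '{"claw":[45,45,45,45,45,45,45],"travel":[[0,0,-10],[0,0,-30],[0,0,-60],[0,0,-100],[0,0,-130],[0,0,-130],[0,0,-130]],"delta_rot":[[0,0,0],[0,0,0],[0,0,0],[0,0,0],[0,0,0],[0,0,0],[0,0,0]]}' >/dev/null; python3 d.py
python3 - <<'E'
from h import *
p=snapshot('side');u,v=proj(p,[.51,-.092,.08]).astype(int)
cv2.imwrite('pics/end.png',cv2.resize(p['color'][v-60:v+60,u-80:u+80],(800,600),interpolation=cv2.INTER_CUBIC))
E
```

```text
t 13.3 eef [ 0.4976 -0.1336  0.108 ] yaw_y -33.4 tilt [-1.e-04  1.e-04 -1.e+00] w 0.0446333034178689 F [-1.09  0.15 -0.08]
t 14.0 eef [ 0.4977 -0.1337  0.2391] yaw_y -33.41 tilt [ 1.8e-03 -8.0e-04 -1.0e+00] w 0.044848593913628235 F [-1.7   0.73 -0.26]
```

View pics/end.png

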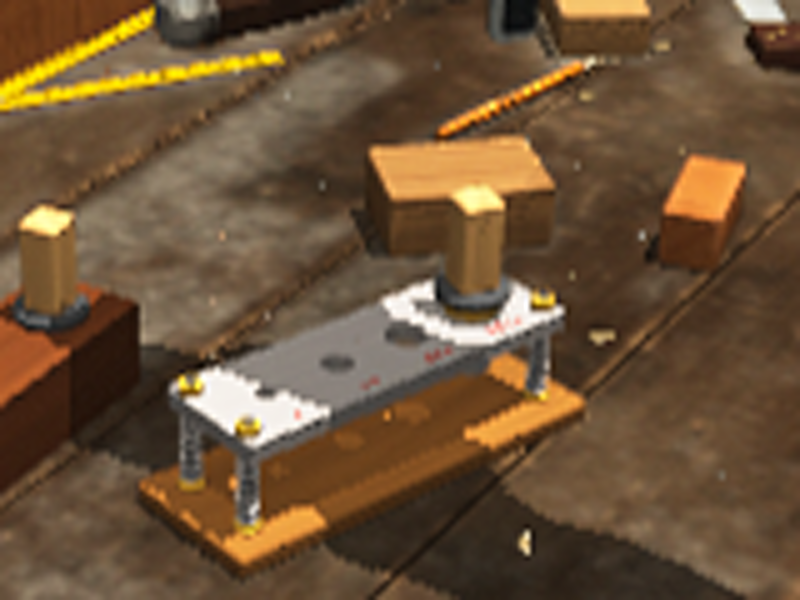

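The pin stands upright in hole 4, around (472,250) in the crop. Its brass step rests on the rim and the gripper is clear.

```bash
python3 -c "
from station import env
print(env.close_job())"
```

```text
the job is handed in; nothing more can be done
None
```

I handed the job in: the pin from the red stand has the 24.2 mm shank; hole 3 (21 mm) refused it under a gentle press, and it now stands upright and released in hole 4 (26 mm) with its brass step on the plate.

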